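# Open the air valve, back it off and show it open

## Robot

A 7-joint arm with a two-finger parallel gripper is mounted at the origin on a cart in front of the work surface, level with it; the furniture and walls round the work are solid. World frame = base frame: x ahead of the robot, y to its left, z up, the work surface at z = 0. Lengths are in m, angles in rad, forces in N, time in s.
With the tool pointing down it reaches from about 0.425 to 0.875 m from the base axis. Payload 4.7 kg.
Tool frame: the origin (TCP) lies midway between the tips of the shut fingers; the grasp point (between the pads) lies 19 mm behind it (ctrl.grip_point_offset is the distance from the TCP to the grasp point, in m); z points along the fingers, y is the line along which they close (so a half turn about z gives the same grasp; the last joint's range is limited). The gripper opens to 87 mm and grips with 3 to 60 N. Pads are 19 mm wide; open, the fingers measure 117 mm over their backs; the gripper's body (75 mm by 190 mm) begins 51 mm behind the grasp point.
Start: joints at [1.271, 0.321, -0.07, 1.45, 0.023, 1.371, -0.057], TCP at [0.201, -0.618, 0.223] pointing down, gripper open.
Joint ranges: [-2.86, 2.86], [-0.3, 2.09], [-1.38, 1.24], [0.06, 2.45], [-1.56, 4.7], [0.09, 2.05], [-2.69, 2.69]. Speed limits (rad/s): [2.57, 2.57, 3.14, 3.14, 3.14, 3.14, 3.14].

## Interface

Orientations are given as a rotation vector (axis times angle).
In Python, from bench import ctrl gives the robot as it stands.
- The arm moves only by the tool move_arm, never from a script. Its argument "increments" is text: rows parted by semicolons, each of 7 numbers parted by spaces: the shift along the world's x, y, z in mm, then the turn, a rotation vector about the world's x, y, z in degrees, then the closure in counts, from 0 (fully open) to 255 (shut). A call has exactly 8 rows; each row shifts and turns the commanded pose from where the row before left it; what a row does not reach is not made up. A row lasts 1/12 s, in which the tool goes at most 41.7 mm and 7.16 degrees, less where a joint would pass 70% of its speed; a pose out of reach is approached as far as the arm can. A call with a gripper value outside its range is refused whole. The fingers move at their own pace and stop on an object; "grip_force" is the grip in N (left out, the last holds). Time passes only in rows, so rows that do not move let the fingers close, or fill a call up. It gives the time, the measured TCP pose, the force, the opening and the grip force at its end, in the units of the state.
- ctrl.get_state(): the state, without advancing time (a new reading comes with each control period).
- ctrl.get_image(name): name is "side" or "top"; returns a dict with "frame" (420x560x3 uint8, red, green, blue), "depth" (420x560 float32, m along the optical axis (not along the pixel's ray), 0 where there is no reading), "fx", "fy", "cx", "cy" (pixels), "position" and "orientation" of the camera in the world. Camera axes: x right, y down, z forward; pixel columns grow to the right and rows downward; lengths in m; the calibration is good to about 2 mm. A picture is of the moment at which its call begins.
- ctrl.close_job(): hands the job in; it is judged then, once.
Trained networks look in a picture, given as the dict that the camera call returned (one of the last four; its "shot" number tells which), for a name from the list of things; names that differ only in an ending like _2 or _b are one class to them, and where a whole thing is asked for, a point or a joint stands for the part that bears it (a point fixed in the world has none). Each returns a list of dicts, best first, with "score" (0 to 1); they miss things now and then, are a little off and sometimes report something else, mostly with a low value. They report only what shows in the picture. A call takes as long as a camera call.
- ctrl.find_in(target, picture): "centre" ([x, y, z] in m, in world coordinates, good to about 4 mm: the middle of the surface that is visible of it).
- ctrl.silhouettes(target, picture): "region" (420x560 bool, what is visible of it).
The state is a dict: "time": time; "joint_positions": joint angles; "qd": joint speeds; "joint_torque": joint torques, N m; "position": TCP position; "tool_rot": TCP orientation; "ft_force": force on the tool from outside, world axes, zero at the start; "torque": the same for the moment, N m; "grip_width": opening from 0.0 (shut) to 1.0 (fully open); "grip_force": force on a finger pad.
Only numpy, scipy, OpenCV 4.12 (cv2) and the standard library are available. Lean on these libraries where they do the work, as an engineer would, in place of code of your own. Each camera call takes 0.05 s, during which the arm holds its last target. There are 200 camera calls.

## Task

Open the air valve on the sloping panel: crank its red handwheel anticlockwise by the black handle until you feel the stop, then back it off a quarter turn and let go. After that take the red and green status plate from its sloping rest and lay it flat in the shallow metal nest with the green face up. Leave the tape roll, the wood block and the polishing bar where they are.

Things in the scene. Friction and masses are not known exactly. Their poses are not given: they have to be found in the camera images.
- handwheel (a joint): turn of the red valve handwheel, rad; grows anticlockwise seen from in front of the panel (right-hand turn about the axis pointing out of it). 0 is shut, the hard stop of the open valve is at 12.5; it starts between 0 and 4.2 (1.3 to 2 turns to make). Friction about 0.12 N m (2 N at the handle); it stays where it is left. At the stop the handle simply goes no farther.
- wheel_hub (a point): centre of the handwheel (110 mm across its rim's centre line, rim bar 15 mm thick), on its axis, fixed to the green sloping panel. z points out of the panel, toward the robot and up, 26 degrees from vertical; x points up the slope, y level along the panel. A tool held along z has room all round the wheel.
- crank_handle (a point): point on the axis of the black crank handle, 55 mm off the wheel's axis and 45 mm out from wheel_hub along z. The handle is a round grip 24 mm thick, parallel to the wheel's axis, 11 to 75 mm out; it spins freely on its pin, so a tool holding it need not turn with the wheel. The point's z points outward along the handle, its x from the wheel's axis to the handle.
- station: the fixed valve station: base 170 x 345 mm, 12 mm thick, origin under it below the panel's centre; the panel faces its -x. A blue pipe 26 mm thick along y crosses above the wheel, its axis 52 mm along x from the origin and 335 mm up: no room under it for a vertical tool while the handle is high on the wheel. Posts 22 mm thick at y = -155 and 155 mm carry it.
- plate: status plate 100 x 45 x 18 mm (x, y, z), 150 g, one face green with a lengthwise white bar, the other red with a crosswise white bar. Origin at the centre of the red face; z points from the red face to the green face, x along its length. It starts on the rest, green face outward, its length running up the slope.
- rest: fixed metal stand, base 100 x 70 x 10 mm, with a 104 x 30 mm support sloping at 26 degrees on which the plate lies against a lip at the low end (-x, toward the robot); the plate overhangs the support by 7.5 mm each side. Origin under the centre of the base; the middle of the sloping surface is 62 mm above it.
- nest: fixed metal nest, 122 x 67 mm, 16 mm tall, origin at the centre of its underside, x along its length. Its floor is 6 mm above the origin; the pocket is 106 x 51 mm inside and 10 mm deep, with the middle 56 mm of both long walls open for fingers. The plate in it stands 8 mm above the walls.
- tape: roll of masking tape lying flat, 104 x 102 x 25 mm, origin at the centre of its underside; leave it alone
- wood_block: dark wood block 45 x 76 x 30 mm, origin at the centre of its underside; leave it alone
- polish_bar: red polishing bar 43 x 106 x 33 mm, origin at the centre of its underside; leave it alone

How it is judged:
On the way, in this order (a step that is already met when the one before it is completed fails the run):
1. the handwheel has been cranked open to its stop (joint above 12.35 rad) (value of joint handwheel above 12.35 rad), for 0.05 s.
2. the handwheel has been backed off about a quarter turn from the stop (1.05 to 2.1 rad) (value of joint handwheel between 10.4 and 11.45 rad), for 0.2 s.
3. the status plate lies in the nest, green face up (angle between plate's own z axis and vertical below 0.06 rad and z of plate in the frame of nest below 0.009 m and x of plate in the frame of nest between -0.006 and 0.006 m and y of plate in the frame of nest between -0.006 and 0.006 m and angle between the x axis of plate and the x axis of nest, either way round below 0.15 rad and linear speed of plate below 0.02 m/s), for 0.2 s.
At the end, for the whole second after the job is handed in: Handwheel let go 1.05 to 2.1 rad short of its open stop; plate released at rest on the nest's floor, green face up (origin within 6 mm of the nest's centre along its x and y, under 9 mm above its underside; within 0.15 rad of its length either way; tilt under 0.06 rad) (all of step 2 and all of step 3); the robot touches nothing.
It fails at once if the tape roll was moved by more than 30 mm (distance of tape from where it was at the start of the episode above 0.03 m).
It fails at once if the wood block was moved by more than 30 mm (distance of wood_block from where it was at the start of the episode above 0.03 m).
It fails at once if the polishing bar was moved by more than 30 mm (distance of polish_bar from where it was at the start of the episode above 0.03 m).
It also fails if it takes over 67 s, if anything falls off the work surface, if the arm or the gripper's body presses on something with over 40 N, if the wrist force passes 120 N, or if a joint passes its speed limit or range.

## Working session

There is one attempt and no reset: what is moved stays moved. The work goes in short steps, Python scripts to look and compute and a tool call to move; the robot and the scene stay as the last step left them, time stands still between calls to the robot, and variables do not carry over. Pictures are saved under pics/ and viewed, at most 10 in all, crops included, and the job is handed in when it is done.

Besides the shell and the picture viewer there is one more tool, called after "Request:" as name(argument=value, ...) on one line, values as JSON. move_arm: Moves the arm, as the interface text tells. Its arguments: {"type":"object","properties":{"increments":{"type":"string"},"grip_force":{"type":"number"}},"required":["increments"]}

```bash
mkdir -p pics; ls; cat > h.py <<'E'
from bench import ctrl
import numpy as np, cv2
from scipy.spatial.transform import Rotation as R
def cam(p):
    o=np.array(p["orientation"]); return (R.from_rotvec(o).as_matrix() if o.size==3 else (o if o.size==9 else R.from_quat(o).as_matrix()))
def cloud(p):
    v,u=np.mgrid[:420,:560]; d=p["depth"]
    c=np.stack([(u-p["cx"])/p["fx"]*d,(v-p["cy"])/p["fy"]*d,d],-1)
    return c@cam(p).T+np.array(p["position"])
def save(p,n): cv2.imwrite("pics/"+n,p["frame"][...,::-1])
E
python3 - <<'E'
from h import *
np.set_printoptions(precision=4,suppress=True)
ps={n:ctrl.get_image(n) for n in("side","top")}
save(ps["side"],"s0.png");save(ps["top"],"t0.png")
for n,p in ps.items():
    print(n,p["position"],p["orientation"],p["fx"])
    for t in "handwheel crank_handle station plate rest nest tape wood_block polish_bar".split():
        print(t,[(np.round(d["centre"],4),round(d["score"],2)) for d in ctrl.find_in(t,p)[:2]])
    np.savez(n+"0.npz",pts=cloud(p),rgb=p["frame"],d=p["depth"])
s=ctrl.get_state();print(s)
E
```

```text
pics
side [ 1.1034 -0.6345  0.9564] [-2.2106 -0.7739  0.3435] 492.5695640528635
handwheel [(array([0.5622, 0.3026, 0.1555]), 0.95)]
crank_handle [(array([0.5635, 0.3062, 0.1506]), 0.83)]
station [(array([0.6193, 0.2663, 0.119 ]), 0.67)]
plate [(array([ 0.5341, -0.1779,  0.0833]), 0.67)]
rest [(array([ 0.5493, -0.1823,  0.0106]), 0.75)]
nest [(array([ 0.4743, -0.0109,  0.0055]), 0.58)]
tape [(array([0.6623, 0.0062, 0.0243]), 0.76)]
wood_block [(array([ 0.4222, -0.1711,  0.0344]), 0.64)]
polish_bar [(array([ 0.4753, -0.0122,  0.0066]), 0.68), (array([0.3871, 0.1818, 0.0329]), 0.6)]
top [0.3816 0.0635 1.1728] [-2.1532  2.1189 -0.136 ] 417.35933896590734
handwheel [(array([0.5633, 0.3079, 0.1516]), 0.73), (array([0.5788, 0.3117, 0.1242]), 0.65)]
crank_handle [(array([0.561 , 0.309 , 0.1528]), 0.74)]
station [(array([0.5963, 0.3178, 0.136 ]), 0.83)]
plate [(array([ 0.5274, -0.1685,  0.0775]), 0.55), (array([0.5612, 0.312 , 0.1539]), 0.39)]
rest [(array([ 0.5327, -0.1439,  0.0085]), 0.89)]
nest [(array([ 0.4745, -0.0062,  0.0063]), 0.9)]
tape [(array([0.6552, 0.0135, 0.0291]), 0.89)]
wood_block [(array([ 0.4147, -0.1659,  0.0321]), 0.9), (array([0.5928, 0.3185, 0.1335]), 0.57)]
polish_bar [(array([0.374 , 0.1929, 0.0309]), 0.6)]
{'time': 1.0, 'joint_positions': array([ 1.2711,  0.321 , -0.0701,  1.4505,  0.0226,  1.3708, -0.0569]), 'qd': array([ 0.001 ,  0.0007,  0.0001, -0.0005,  0.0005,  0.    ,  0.0005]), 'joint_torque': array([ -0.0001, -49.1116,  -0.4035, -31.2778,  -0.0637,   0.0337,
         0.    ]), 'position': array([ 0.2006, -0.6183,  0.2226]), 'tool_rot': array([ 3.1029,  0.4909, -0.    ]), 'ft_force': array([-0.5628,  1.1427,  0.2376]), 'torque': array([0.0196, 0.0008, 0.0526]), 'grip_force': 0.0, 'grip_width': 1.0020541303681219}
```

View pics/s0.png

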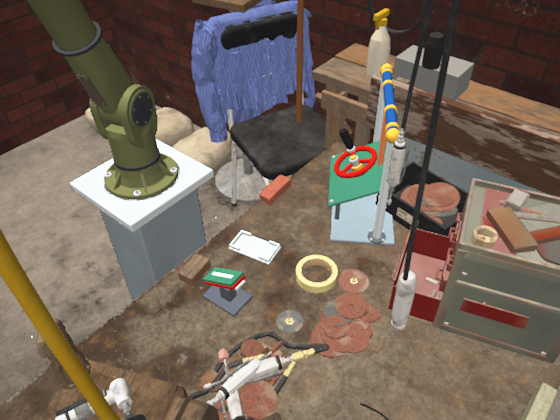

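View pics/t0.png

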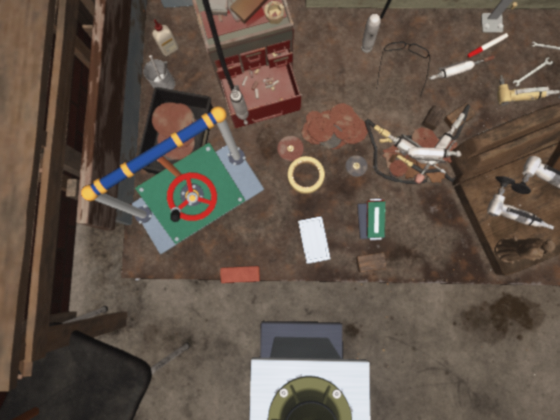

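```bash
cat > m1.py <<'E'
from h import *
np.set_printoptions(precision=4,suppress=True)
D={n:np.load(n+"0.npz") for n in("side","top")}
P=np.concatenate([D[n]["pts"].reshape(-1,3) for n in D]);C=np.concatenate([D[n]["rgb"].reshape(-1,3) for n in D]).astype(int)
src=np.repeat([0,1],420*560); ok=np.concatenate([D[n]["d"].ravel()>0 for n in D])
r,g,b=C.T
def plane(X):
    for _ in range(6):
        c=np.median(X,0);c=X.mean(0);n=np.linalg.svd(X-c,full_matrices=False)[2][2];n*=np.sign(n[2])
        e=abs((X-c)@n);X=X[e<max(.004,1.5*e.mean())]
    return c,n,X
near=lambda c,rad: ok&(np.linalg.norm(P-np.array(c),axis=1)<rad)
green=(g>r+25)&(g>b+8)
for s in(0,1,2):
    m=near([.59,.31,.12],.2)&green&((src==s)|(s==2))
    c,n,X=plane(P[m]);print("panel",s,m.sum(),c,n,"tilt",np.degrees(np.arccos(n[2])),"yaw",np.degrees(np.arctan2(-n[1],-n[0])))
yaw=np.arctan2(-n[1],-n[0])
# panel frame
z=n;y=np.array([-np.sin(yaw),np.cos(yaw),0]);x=np.cross(y,z);F=np.stack([x,y,z],1)
from scipy.optimize import least_squares
for s in(0,1,2):
    m=near([.57,.31,.14],.12)&(r>120)&(g<70)&(b<70)&((src==s)|(s==2))
    Q=(P[m]-c)@F
    for _ in range(3):
        f=least_squares(lambda p:np.hypot(Q[:,0]-p[0],Q[:,1]-p[1])-.055,[Q[:,0].mean(),Q[:,1].mean()],loss="soft_l1",f_scale=.004).x
    rr=np.hypot(*(Q[:,:2]-f).T);k=abs(rr-.055)<.006
    print("wheel",s,m.sum(),f,"top z",np.percentile(Q[k,2],[10,50,90]),"world",c+F@np.array([*f,np.median(Q[k,2])]))
hub=f
Q=(P-c)@F
for s in(0,1):
    m=near([.56,.31,.16],.11)&(C.max(1)<50)&(Q[:,2]>.03)&(src==s)
    q=Q[m]-[*hub,0];k=(np.hypot(q[:,0],q[:,1])<.09)
    q=q[k];print("handle",s,len(q),q.mean(0),q.min(0),q.max(0),"top pts mean",q[q[:,2]>q[:,2].max()-.012].mean(0))
for s in(0,1,2):
    m=near([.53,-.175,.08],.08)&green&((src==s)|(s==2))&(P[:,2]>.04)
    c2,n2,X=plane(P[m])
    yw=np.arctan2(-n2[1],-n2[0]);y2=np.array([-np.sin(yw),np.cos(yw),0]);x2=np.cross(y2,n2);F2=np.stack([x2,y2,n2],1)
    q=((X-c2)@F2)[:,:2];rc=cv2.minAreaRect((q*1000).astype(np.float32))
    print("plate",s,m.sum(),n2,np.degrees(np.arccos(n2[2])),"yaw",np.degrees(yw),rc,"centre",c2+F2@np.array([rc[0][0]/1e3,rc[0][1]/1e3,0]))
for s in(0,1):
    m=near([.4745,-.008,.01],.09)&(C.min(1)>135)&(src==s)&(P[:,2]<.03)
    X=P[m];rc=cv2.minAreaRect((X[:,:2]*1000).astype(np.float32));print("nest",s,m.sum(),rc,X.mean(0),np.percentile(X[:,2],[2,50,98]))
E
python3 m1.py
```

```text
panel 0 1697 [0.5888 0.2766 0.1074] [-0.3652 -0.2389  0.8997] tilt 25.875178029053533 yaw 33.190761723743776
panel 1 4066 [0.586  0.3171 0.116 ] [-0.3659 -0.2427  0.8984] tilt 26.04746323529578 yaw 33.555664207650395
panel 2 5763 [0.5867 0.3052 0.1134] [-0.3666 -0.24    0.8989] tilt 25.984011767659222 yaw 33.208366518302185
wheel 0 517 [-0.      0.0064] top z [0.0301 0.0363 0.0397] world [0.5699 0.3018 0.146 ]
wheel 1 784 [0.0021 0.0108] top z [0.0346 0.0374 0.0401] world [0.5686 0.3063 0.148 ]
wheel 2 1301 [0.0014 0.0088] top z [0.0323 0.0371 0.0399] world [0.5693 0.3043 0.1474]
handle 0 141 [-0.0091  0.0491  0.0776] [-0.0207  0.0411  0.0447] [-0.0001  0.0611  0.1091] top pts mean [-0.0102  0.0512  0.1014]
handle 1 73 [-0.0053  0.054   0.0996] [-0.0172  0.0456  0.0697] [0.0031 0.0638 0.1084] top pts mean [-0.0066  0.0552  0.1034]
plate 0 418 [-0.4277 -0.0444  0.9028] 25.469618147600332 yaw 5.922912281369486 ((-3.1679458618164062, 2.4536190032958984), (46.901344299316406, 100.27197265625), 86.16385650634766) centre [ 0.5253 -0.1692  0.079 ]
plate 1 472 [-0.4345 -0.033   0.9001] 25.834543352022635 yaw 4.34784219204347 ((-1.7988815307617188, -0.45430755615234375), (97.85652923583984, 43.22710418701172), 0.2641535699367523) centre [ 0.5263 -0.1672  0.0782]
plate 2 890 [-0.43   -0.0356  0.9021] 25.56102035612389 yaw 4.736383844423877 ((-2.7998085021972656, 0.35636138916015625), (47.371307373046875, 100.38587951660156), 88.85765838623047) centre [ 0.5259 -0.1689  0.0786]
nest 0 1013 ((474.643798828125, -4.244541168212891), (121.92668914794922, 82.62542724609375), 11.394923210144043) [ 0.4767 -0.0111  0.0074] [-0.0004  0.0062  0.0176]
nest 1 1080 ((476.9848327636719, -8.890029907226562), (123.24832153320312, 69.7804183959961), 11.680400848388672) [ 0.4763 -0.0085  0.0073] [-0.001   0.0065  0.0185]
```

```bash
cat > g.py <<'E'
from h import *
np.set_printoptions(precision=2,suppress=True)
n=np.array([-.3666,-.24,.8989]);n/=np.linalg.norm(n);yaw=np.radians(33.3)
y=np.array([-np.sin(yaw),np.cos(yaw),0]);z=n;x=np.cross(y,z);x/=np.linalg.norm(x);y=np.cross(z,x)
HUB=np.array([.572,.306,.1407])
def hp(deg,out,hub=HUB): a=np.radians(deg);return hub+.055*(np.cos(a)*x+np.sin(a)*y)+out*z
RC=np.stack([np.cross(-y,-z),-y,-z],1)   # tool x,y,z columns
def to(p,Rm):
    s=ctrl.get_state();Rc=R.from_rotvec(s["tool_rot"])
    print("t",s["time"],"pos",s["position"]*1e3,"shift mm",(np.array(p)-s["position"])*1e3,"rot deg",np.degrees((R.from_matrix(Rm)*Rc.inv()).as_rotvec()),"F",s["ft_force"],"w",s["grip_width"],s["joint_positions"])
E
python3 - <<'E'
from g import *
to(hp(98,.12),RC);to(hp(98,.036),RC)
D=np.load("top0.npz");P=D["pts"].reshape(-1,3);C=D["rgb"].reshape(-1,3).astype(int)
m=(C[:,2]>C[:,0]+60)&(P[:,2]>.2)&(P[:,2]<.45)&(D["d"].ravel()>0);q=(P[m]-HUB)@np.stack([x,y,z],1)
print("pipe",m.sum(),np.percentile(q,[3,50,97],0)*1e3)
E
```

```text
t 1.0 pos [ 200.64 -618.3   222.61] shift mm [291.73 937.26  22.57] rot deg [ 11.25 -23.51  15.05] F [-0.56  1.14  0.24] w 1.0020541303681219 [ 1.27  0.32 -0.07  1.45  0.02  1.37 -0.06]
t 1.0 pos [ 200.64 -618.3   222.61] shift mm [322.52 957.42 -52.94] rot deg [ 11.25 -23.51  15.05] F [-0.56  1.14  0.24] w 1.0020541303681219 [ 1.27  0.32 -0.07  1.45  0.02  1.37 -0.06]
pipe 1163 [[ 134.84 -115.15  152.09]
 [ 145.48    6.16  157.18]
 [ 155.43  121.21  160.82]]
```

Request:
move_arm(increments="25 28 14 0 0 0 0;25 28 14 0 0 0 0;25 28 14 0 0 0 0;25 28 14 0 0 0 0;25 28 14 0 0 0 0;25 28 14 0 0 0 0;25 28 14 0 0 0 0;25 28 14 0 0 0 0", grip_force=20)

```text
time: 1.67
position: [0.4015, -0.3927, 0.3356]
tool_rot: [3.102, 0.491, 0.0]
ft_force: [2.3, 0.1, 0.2]
grip_width: 0.999
grip_force: 0.0
```

Request:
move_arm(increments="14 36 0 0 0 0 0;14 36 0 0 0 0 0;14 36 0 0 0 0 0;14 36 0 0 0 0 0;14 36 0 0 0 0 0;14 36 0 0 0 0 0;14 36 0 0 0 0 0;14 36 0 0 0 0 0")

```text
time: 2.33
position: [0.5129, -0.1044, 0.335]
tool_rot: [3.102, 0.49, 0.001]
ft_force: [1.5, 0.2, -0.9]
grip_width: 1.002
grip_force: 0.0
```

Request:
move_arm(increments="-2 36 -4 1.4 -2.94 1.88 100;-2 36 -4 1.4 -2.94 1.88 100;-2 36 -4 1.4 -2.94 1.88 100;-2 36 -4 1.4 -2.94 1.88 100;-2 36 -4 1.4 -2.94 1.88 100;-2 36 -4 1.4 -2.94 1.88 100;-2 36 -4 1.4 -2.94 1.88 100;-2 36 -4 1.4 -2.94 1.88 100")

```text
time: 3.0
position: [0.4962, 0.165, 0.303]
tool_rot: [-2.843, -0.825, -0.609]
ft_force: [-0.4, -0.4, -0.0]
grip_width: 0.617
grip_force: 0.0
```

```bash
python3 - <<'E'
from g import *
to(hp(98,.12),RC)
E
```

```text
t 3.0 pos [496.22 165.03 302.96] shift mm [ -3.85 153.93 -57.78] rot deg [ 0.83 -1.57  0.88] F [-0.36 -0.43 -0.04] w 0.6174958668914312 [ 0.28 -0.3  -0.45  1.96 -0.33  1.08 -1.08]
```

Request:
move_arm(increments="0 25 -9 0.1 -0.2 0.1 100;0 25 -9 0.1 -0.2 0.1 100;0 25 -9 0.1 -0.2 0.1 100;0 25 -9 0.1 -0.2 0.1 100;-1 25 -9 0.1 -0.2 0.1 100;-1 25 -8 0.1 -0.2 0.1 100;-1 4 -5 0.1 -0.2 0.1 100;-1 0 0 0.1 -0.2 0.1 100")

```text
time: 3.67
position: [0.4923, 0.3177, 0.246]
tool_rot: [-2.821, -0.843, -0.651]
ft_force: [-0.1, -0.2, -0.5]
grip_width: 0.609
grip_force: 0.0
```

```bash
python3 - <<'E'
from g import *
to(hp(98,.036),RC)
p=ctrl.get_image("top");q=ctrl.get_image("side")
a=np.concatenate([p["frame"][90:300,60:320],q["frame"][60:270,270:530]],1)
cv2.imwrite("pics/a1.png",cv2.resize(a[...,::-1],None,fx=1.5,fy=1.5))
E
```

```text
t 3.6667 pos [492.28 317.74 245.99] shift mm [ 30.88  21.37 -76.31] rot deg [0.13 0.04 0.03] F [-0.06 -0.18 -0.5 ] w 0.6086337539822069 [ 0.24 -0.18 -0.77  1.97 -0.18  0.86 -1.46]
```

View pics/a1.png

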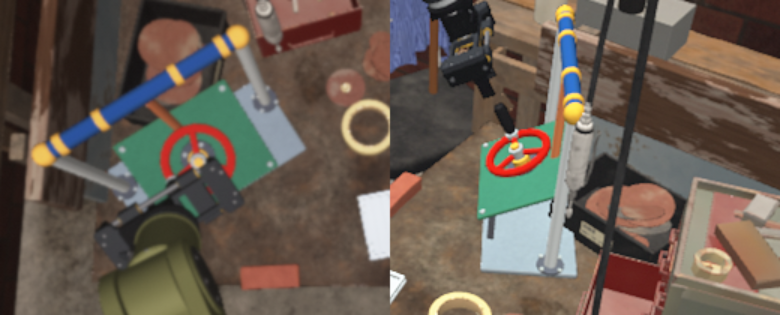

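The tool sits right above the black handle (side crop, about (500,110)), with its body level along the panel and clear of the pipe. I'll descend along the handle axis and grip it.

Request:
move_arm(increments="4 3 -10 0 0 0 100;4 3 -10 0 0 0 100;4 3 -10 0 0 0 100;4 3 -10 0 0 0 100;4 3 -10 0 0 0 100;4 3 -10 0 0 0 100;4 2 -9 0 0 0 100;3 2 -7 0 0 0 100")

```text
time: 4.43
position: [0.5259, 0.3365, 0.17]
tool_rot: [-2.825, -0.834, -0.654]
ft_force: [0.2, -0.1, 0.0]
grip_width: 0.606
grip_force: 0.0
```

Request:
move_arm(increments="0 0 0 0 0 0 200;0 0 0 0 0 0 255;0 0 0 0 0 0 255;0 0 0 0 0 0 255;0 0 0 0 0 0 255;0 0 0 0 0 0 255;0 0 0 0 0 0 255;0 0 0 0 0 0 255", grip_force=20)

```text
time: 5.1
position: [0.5231, 0.3414, 0.172]
tool_rot: [-2.819, -0.841, -0.655]
ft_force: [-4.1, 5.8, -0.6]
grip_width: 0.269
grip_force: 20.0
```

```bash
python3 - <<'E'
from g import *
to(hp(98,.036),RC)
s=ctrl.get_state();q=(s["position"]-HUB)@np.stack([x,y,z],1)*1e3;print(q)
for k in range(0,15): print(k,98+k*24,(hp(98+(k+1)*24,0)-hp(98+k*24,0))*1e3)
E
```

```text
t 5.1 pos [523.08 341.36 171.96] shift mm [ 0.08 -2.25 -2.29] rot deg [-0.06  0.13  0.07] F [-4.12  5.82 -0.55] w 0.26923947926399633 [ 0.23  0.02 -0.87  1.99  0.06  0.69 -1.66]
[-5.6  56.39 37.54]
0 98 [-11.85 -17.15  -9.41]
1 122 [ -3.64 -21.4   -7.2 ]
2 146 [  5.2  -21.95  -3.74]
3 170 [ 13.14 -18.71   0.36]
4 194 [ 18.81 -12.24   4.41]
5 218 [21.23 -3.64  7.69]
6 242 [19.98  5.58  9.64]
7 266 [15.27 13.84  9.92]
8 290 [ 7.92 19.7   8.49]
9 314 [-0.8  22.16  5.59]
10 338 [-9.38 20.79  1.73]
11 362 [-16.33  15.82  -2.44]
12 386 [-20.47   8.12  -6.18]
13 410 [-21.06  -0.99  -8.85]
14 434 [-18.02  -9.93 -10.  ]
```

Request:
move_arm(increments="-12 -17 -9.5 0 0 0 255;-3.5 -21.5 -7 0 0 0 255;5 -22 -3.5 0 0 0 255;13 -18.5 0.5 0 0 0 255;19 -12 4.5 0 0 0 255;21 -3.5 7.5 0 0 0 255;20 5.5 9.5 0 0 0 255;15.5 14 10 0 0 0 255")

```text
time: 5.77
position: [0.6007, 0.2649, 0.1833]
tool_rot: [-2.822, -0.837, -0.646]
ft_force: [-20.4, 3.5, 9.6]
grip_width: 0.268
grip_force: 20.0
```

```bash
python3 - <<'E'
from g import *
s=ctrl.get_state();F=np.stack([x,y,z],1);q=(s["position"]-HUB)@F*1e3;print(s["time"],q,np.degrees(np.arctan2(q[1],q[0])),np.hypot(*q[:2]),s["ft_force"]@F,s["grip_width"],s["joint_positions"])
E
```

```text
5.7667 [ 19.98 -50.17  37.62] -68.29026580424825 54.003262892574604 [-9.38 14.08 15.3 ] 0.26847734931609346 [ 0.3   0.1  -0.75  1.9   0.01  0.73 -1.43]
```

Request:
move_arm(increments="8 19.5 8.5 0 0 0 255;-1 22 5.5 0 0 0 255;-9.5 21 1.5 0 0 0 255;-16.5 16 -2.5 0 0 0 255;-20.5 8 -6 0 0 0 255;-21 -1 -9 0 0 0 255;-18 -10 -10 0 0 0 255;-12 -17 -9.5 0 0 0 255")

```text
time: 6.43
position: [0.5112, 0.3257, 0.1636]
tool_rot: [-2.816, -0.844, -0.661]
ft_force: [3.2, 1.5, 2.3]
grip_width: 0.266
grip_force: 20.0
```

```bash
cat > st.py <<'E'
from g import *
s=ctrl.get_state();F=np.stack([x,y,z],1);q=(s["position"]-HUB)@F*1e3;print(s["time"],q,np.degrees(np.arctan2(q[1],q[0])),np.hypot(*q[:2]),s["ft_force"]@F,s["grip_width"],s["joint_positions"])
E
python3 st.py
```

```text
6.4333 [-25.93  49.78  38.13] 117.5157389109427 56.13415300188621 [ 4.12 -0.5   0.55] 0.2660723710821018 [ 0.19 -0.03 -0.79  2.04 -0.01  0.66 -1.59]
```

```bash
python3 - <<'E'
from g import *
for a in range(122,490,12): print(a,np.round((hp(a+12,0)-hp(a,0))*2e3)/2)
E
```

```text
122 [ -3.  -10.5  -4. ]
134 [ -0.5 -11.   -3. ]
146 [  1.5 -11.   -2.5]
158 [  3.5 -11.   -1.5]
170 [  5.5 -10.   -0.5]
182 [ 7.5 -8.5  0.5]
194 [ 9.  -7.   1.5]
206 [10.  -5.   2.5]
218 [10.5 -3.   3.5]
230 [10.5 -0.5  4. ]
242 [10.5  1.5  4.5]
254 [9.5 4.  5. ]
266 [8.5 6.  5. ]
278 [7. 8. 5.]
290 [5.  9.5 4.5]
302 [ 3.  10.5  4. ]
314 [ 0.5 11.   3. ]
326 [-1.5 11.   2.5]
338 [-3.5 11.   1.5]
350 [-5.5 10.   0.5]
362 [-7.5  8.5 -0.5]
374 [-9.   7.  -1.5]
386 [-10.    5.   -2.5]
398 [-10.5   3.   -3.5]
410 [-10.5   0.5  -4. ]
422 [-10.5  -1.5  -4.5]
434 [-9.5 -4.  -5. ]
446 [-8.5 -6.  -5. ]
458 [-7. -8. -5.]
470 [-5.  -9.5 -4.5]
482 [ -3.  -10.5  -4. ]
```

Request:
move_arm(increments="-3.5 -21.5 -7 0 0 0 255;5 -22 -3.5 0 0 0 255;6 -9.5 0 0 0 0 255;7.5 -9 0.5 0 0 0 255;9 -7 2 0 0 0 255;10 -5 2.5 0 0 0 255;0 0 0 0 0 0 255;0 0 0 0 0 0 255")

```text
time: 7.1
position: [0.5482, 0.2486, 0.1581]
tool_rot: [-2.821, -0.837, -0.662]
ft_force: [2.0, 3.5, -1.3]
grip_width: 0.271
grip_force: 20.0
```

```bash
python3 st.py
```

```text
7.1 [-38.54 -34.93  38.1 ] -137.80959647830153 52.01050729519954 [ 2.68  1.79 -2.75] 0.2711738583262762 [ 0.26 -0.03 -0.68  2.05 -0.13  0.66 -1.33]
```

Request:
move_arm(increments="10.5 -3 3.5 0 0 0 255;10.5 -0.5 4 0 0 0 255;10.5 1.5 4.5 0 0 0 255;9.5 4 5 0 0 0 255;8.5 6 5 0 0 0 255;7 8 5 0 0 0 255;0 0 0 0 0 0 255;0 0 0 0 0 0 255")

```text
time: 7.77
position: [0.602, 0.2673, 0.1846]
tool_rot: [-2.818, -0.842, -0.655]
ft_force: [-4.7, 3.3, 3.9]
grip_width: 0.271
grip_force: 20.0
```

```bash
python3 st.py
```

```text
7.7667 [ 22.62 -48.84  37.76] -65.15444601738974 53.82578520266743 [-0.17  5.3   4.46] 0.2712381209042859 [ 0.23  0.09 -0.68  1.9  -0.01  0.72 -1.42]
```

Request:
move_arm(increments="5 9.5 4.5 0 0 0 255;3 10.5 4 0 0 0 255;0.5 11 3 0 0 0 255;-1.5 11 2.5 0 0 0 255;-3.5 11 1.5 0 0 0 255;-5.5 10 0.5 0 0 0 255;0 0 0 0 0 0 255;0 0 0 0 0 0 255")

```text
time: 8.43
position: [0.6018, 0.3243, 0.1997]
tool_rot: [-2.827, -0.837, -0.656]
ft_force: [-0.3, -4.1, 2.7]
grip_width: 0.265
grip_force: 20.0
```

```bash
python3 st.py
```

```text
8.4333 [57.28 -1.08 37.75] -1.0762501786029322 57.29398689569731 [-1.09 -3.3   3.58] 0.2651687885400167 [ 0.13  0.14 -0.7   1.82  0.12  0.76 -1.61]
```

Request:
move_arm(increments="-7.5 8.5 -0.5 0 0 0 255;-9 7 -1.5 0 0 0 255;-10 5 -2.5 0 0 0 255;-10.5 3 -3.5 0 0 0 255;-10.5 0.5 -4 0 0 0 255;0 0 0 0 0 0 255;0 0 0 0 0 0 255;0 0 0 0 0 0 255")

```text
time: 9.1
position: [0.5536, 0.3521, 0.1885]
tool_rot: [-2.821, -0.84, -0.658]
ft_force: [0.2, 0.3, 0.4]
grip_width: 0.055
grip_force: 0.0
```

```bash
python3 st.py
```

```text
9.1 [29.84 48.61 38.63] 58.45269422040242 57.03963805571355 [0.41 0.12 0.19] 0.05492418095384256 [ 0.09  0.08 -0.73  1.9   0.12  0.72 -1.69]
```

```bash
python3 - <<'E'
from g import *
p=ctrl.get_image("top");q=ctrl.get_image("side")
a=np.concatenate([p["frame"][100:290,80:290],q["frame"][70:260,280:490]],1)
cv2.imwrite("pics/a2.png",cv2.resize(a[...,::-1],None,fx=1.85,fy=1.85))
F=np.stack([x,y,z],1)
for n,i in(("top",p),("side",q)):
    Q=(cloud(i).reshape(-1,3)-HUB)@F*1e3;C=i["frame"].reshape(-1,3)
    m=(C.max(1)<50)&(Q[:,2]>15)&(Q[:,2]<76)&(np.hypot(Q[:,0],Q[:,1])<85)&(i["depth"].ravel()>0)
    print(n,[(np.round(d["centre"],3),(np.array(d["centre"])-HUB)@F*1e3,round(d["score"],2)) for d in ctrl.find_in("crank_handle",i)])
    print(m.sum(),Q[m].mean(0) if m.sum() else 0, np.percentile(Q[m],[5,95],0) if m.sum() else 0)
E
```

```text
top [(array([0.57, 0.29, 0.14]), array([ -7.67, -14.92,   8.51]), 0.9)]
27 [62.48 -4.84 69.25] [[ 59.03 -11.1   59.38]
 [ 65.81   2.04  74.79]]
side [(array([0.58, 0.31, 0.15]), array([11.13, -5.08,  5.59]), 0.86), (array([0.39, 0.18, 0.03]), array([-248.62,   -1.94,   -0.07]), 0.29)]
190 [48.45  1.88 49.98] [[ 23.55 -13.43  21.54]
 [ 62.05  40.56  73.3 ]]
```

View pics/a2.png

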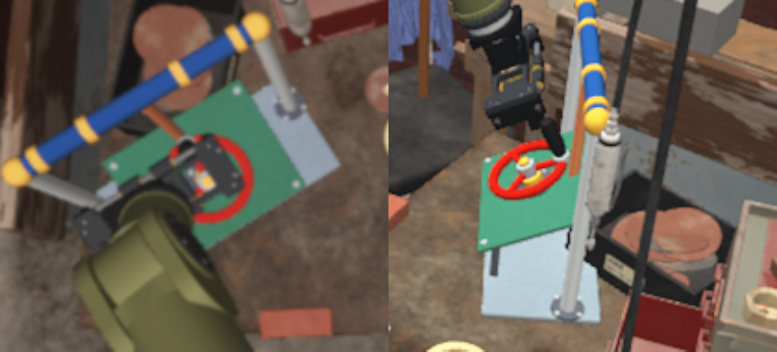

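```bash
python3 - <<'E'
from g import *
F=np.stack([x,y,z],1)
s=ctrl.get_state();q=(s["position"]-HUB)@F
T=np.array([.055,-.003,.12]);print("lift",F@(np.array([q[0],q[1],.12])-q)*1e3,"over",F@(T-[q[0],q[1],.12])*1e3,"down",F@[0,0,-.083]*1e3,"y10",y*10,"x10",x*10)
E
```

```text
lift [-30.02 -19.65  73.6 ] over [ 47.42 -29.89  11.36] down [ 30.43  19.92 -74.61] y10 [-5.49  8.36 -0.01] x10 [7.51 4.94 4.38]
```

Request:
move_arm(increments="-4 -2.5 9 0 0 0 255;-4 -2.5 9 0 0 0 255;-4 -2.5 9 0 0 0 255;-4 -2.5 9 0 0 0 255;-4 -2.5 9 0 0 0 255;-4 -2.5 9 0 0 0 255;-3 -2.5 10 0 0 0 150;-3 -2 10 0 0 0 90")

```text
time: 9.97
position: [0.5231, 0.3307, 0.2623]
tool_rot: [-2.823, -0.838, -0.655]
ft_force: [0.7, -0.2, 0.7]
grip_width: 0.087
grip_force: 0.0
```

Request:
move_arm(increments="8 -5 2 0 0 0 90;8 -5 2 0 0 0 90;8 -5 2 0 0 0 90;8 -5 2 0 0 0 90;8 -5 2 0 0 0 90;7 -5 1 0 0 0 90;0 0 0 0 0 0 90;0 0 0 0 0 0 90")

```text
time: 10.63
position: [0.5708, 0.3005, 0.2716]
tool_rot: [-2.823, -0.836, -0.653]
ft_force: [0.5, 0.1, -0.7]
grip_width: 0.62
grip_force: 0.0
```

```bash
python3 st.py; python3 - <<'E'
from g import *
p=ctrl.get_image("top");q=ctrl.get_image("side")
F=np.stack([x,y,z],1)
for n,i in(("top",p),("side",q)):
    Q=(cloud(i).reshape(-1,3)-HUB)@F*1e3;C=i["frame"].reshape(-1,3)
    m=(C.max(1)<50)&(Q[:,2]>15)&(Q[:,2]<76)&(np.hypot(Q[:,0],Q[:,1])<85)&(i["depth"].ravel()>0)
    print(n,m.sum(),Q[m].mean(0) if m.sum() else 0, np.percentile(Q[m],[5,95],0) if m.sum() else 0)
E
```

```text
10.6333 [ 53.75  -4.   119.47] -4.2513914622652935 53.90175216711876 [ 0.11 -0.17 -0.8 ] 0.6195546232462911 [ 0.16 -0.02 -0.66  1.81 -0.05  0.89 -1.47]
top 0 0 0
side 142 [54.4  -9.13 48.61] [[ 45.9  -13.66  20.25]
 [ 62.5   -2.28  72.64]]
```

Request:
move_arm(increments="4 2.5 -9.5 0 0 0 90;4 2.5 -9.5 0 0 0 90;4 2.5 -9.5 0 0 0 90;4 2.5 -9.5 0 0 0 90;4 2.5 -9.5 0 0 0 90;4 2.5 -9.5 0 0 0 90;4 2.5 -9.5 0 0 0 90;3 2.5 -8 0 0 0 90")

```text
time: 11.4
position: [0.6016, 0.3212, 0.1961]
tool_rot: [-2.823, -0.837, -0.653]
ft_force: [1.0, 1.2, -0.9]
grip_width: 0.648
grip_force: 0.0
```

Request:
move_arm(increments="0 0 0 0 0 0 200;0 0 0 0 0 0 255;0 0 0 0 0 0 255;0 0 0 0 0 0 255;0 0 0 0 0 0 255;0 0 0 0 0 0 255;0 0 0 0 0 0 255;0 0 0 0 0 0 255", grip_force=40)

```text
time: 12.07
position: [0.6013, 0.3218, 0.1986]
tool_rot: [-2.822, -0.838, -0.656]
ft_force: [-2.2, 1.1, 3.0]
grip_width: 0.259
grip_force: 40.0
```

```bash
python3 st.py
```

```text
12.0667 [55.18 -2.91 37.46] -3.015094085785768 55.255471072147145 [0.2  2.13 3.19] 0.25936114790535675 [ 0.11  0.13 -0.67  1.83  0.1   0.75 -1.59]
```

Request:
move_arm(increments="-2 3 0 0 0 0 255;-2 3 0 0 0 0 255;-2 3 0 0 0 0 255;0 0 0 0 0 0 255;0 0 0 0 0 0 255;0 0 0 0 0 0 255;0 0 0 0 0 0 255;0 0 0 0 0 0 255")

```text
time: 12.73
position: [0.6003, 0.3235, 0.1987]
tool_rot: [-2.831, -0.831, -0.662]
ft_force: [6.6, -10.4, 2.4]
grip_width: 0.265
grip_force: 40.0
```

```bash
python3 st.py
```

```text
12.7333 [55.31 -0.96 37.52] -0.9912943279483165 55.31715688115748 [  0.89 -12.33   2.2 ] 0.26497550706674294 [ 0.1   0.13 -0.67  1.83  0.12  0.75 -1.62]
```

Request:
move_arm(increments="-2 3 0 0 0 0 255;-2 3 0 0 0 0 255;0 0 0 0 0 0 255;0 0 0 0 0 0 255;0 0 0 0 0 0 255;0 0 0 0 0 0 255;0 0 0 0 0 0 255;0 0 0 0 0 0 255")

```text
time: 13.4
position: [0.6001, 0.3237, 0.1986]
tool_rot: [-2.838, -0.825, -0.667]
ft_force: [13.0, -17.1, 1.6]
grip_width: 0.265
grip_force: 40.0
```

```bash
python3 st.py
```

```text
13.4 [55.26 -0.65 37.51] -0.6759680262789197 55.26234757443596 [  2.04 -21.43   0.72] 0.2645745126800063 [ 0.09  0.13 -0.67  1.83  0.13  0.75 -1.63]
```

Request:
move_arm(increments="5 -7.5 0 0 0 0 255;5 -7.5 0 0 0 0 255;5.5 -10 -0.5 0 0 0 255;3.5 -11 -1.5 0 0 0 255;1.5 -11 -2.5 0 0 0 255;-0.5 -11 -3 0 0 0 255;-3 -10.5 -4 0 0 0 255;0 0 0 0 0 0 255")

```text
time: 14.07
position: [0.603, 0.2698, 0.1851]
tool_rot: [-2.822, -0.843, -0.641]
ft_force: [-16.9, -1.0, 13.5]
grip_width: 0.261
grip_force: 40.0
```

```bash
python3 st.py
```

```text
14.0667 [ 24.89 -47.25  37.28] -62.21885445757508 53.40356189865756 [-7.32  8.4  18.57] 0.2614580187888503 [ 0.2   0.1  -0.65  1.88 -0.    0.73 -1.43]
```

Request:
move_arm(increments="-5 -9.5 -4.5 0 0 0 255;-7 -8 -5 0 0 0 255;0 0 0 0 0 0 255;0 0 0 0 0 0 255;0 0 0 0 0 0 255;0 0 0 0 0 0 255;0 0 0 0 0 0 255;0 0 0 0 0 0 255")

```text
time: 14.73
position: [0.592, 0.2562, 0.1772]
tool_rot: [-2.817, -0.846, -0.647]
ft_force: [-14.4, 4.0, 12.3]
grip_width: 0.266
grip_force: 40.0
```

```bash
python3 st.py
```

```text
14.7333 [  6.45 -52.66  37.37] -83.01322155051557 53.049979551738055 [-3.45 11.27 15.37] 0.2655822093858293 [ 0.23  0.07 -0.65  1.93 -0.05  0.71 -1.37]
```

Request:
move_arm(increments="0 0 0 0 0 0 200;0 0 0 0 0 0 110;0 0 0 0 0 0 90;0 0 0 0 0 0 90;-4 -2.5 9.5 0 0 0 90;-4 -2.5 9.5 0 0 0 90;-4 -2.5 9.5 0 0 0 90;-4 -2.5 9.5 0 0 0 90", grip_force=30)

```text
time: 15.4
position: [0.5804, 0.2393, 0.2162]
tool_rot: [-2.823, -0.837, -0.656]
ft_force: [0.0, -0.2, 0.5]
grip_width: 0.63
grip_force: 0.0
```

Request:
move_arm(increments="-4 -2.5 9.5 0 0 0 90;-4 -2.5 9.5 0 0 0 90;-4 -2.5 9.5 0 0 0 90;-4 -2.5 9.5 0 0 0 90;-4 -2.5 9.5 0 0 0 90;-4 -10 9.5 0 0 0 40;-4 -20 5 0 0 0 0;-4 -30 0 0 0 0 0")

```text
time: 16.07
position: [0.5482, 0.1701, 0.2794]
tool_rot: [-2.819, -0.845, -0.659]
ft_force: [0.7, 0.6, 0.0]
grip_width: 0.792
grip_force: 0.0
```

```bash
cat > pl.py <<'E'
from g import *
t=np.radians(26);w=np.radians(4.9);G=np.array([.5258,-.1683,.0785])
n2=np.array([-np.sin(t)*np.cos(w),-np.sin(t)*np.sin(w),np.cos(t)]);y2=np.array([-np.sin(w),np.cos(w),0]);x2=np.cross(y2,n2)
RP=np.stack([np.cross(-y2,-n2),-y2,-n2],1)
E
python3 - <<'E'
from pl import *
p=ctrl.get_image("top");q=ctrl.get_image("side");F=np.stack([x,y,z],1)
for n,i in(("top",p),("side",q)):
    Q=(cloud(i).reshape(-1,3)-HUB)@F*1e3;C=i["frame"].reshape(-1,3)
    m=(C.max(1)<50)&(Q[:,2]>15)&(Q[:,2]<76)&(np.hypot(Q[:,0],Q[:,1])<85)&(i["depth"].ravel()>0)
    print(n,m.sum(),Q[m].mean(0) if m.sum() else 0)
to(G+n2*.06,RP);to(G-n2*.016,RP)
E
```

```text
top 55 [  9.9  -53.55  71.74]
side 139 [  5.84 -60.63  46.98]
t 16.1667 pos [548.85 162.1  277.39] shift mm [ -49.26 -332.65 -144.96] rot deg [  0.26   0.14 -27.71] F [ 0.24 -0.56 -0.48] w 0.879485103685272 [ 0.32 -0.19 -0.49  1.94 -0.31  0.96 -1.06]
t 16.1667 pos [548.85 162.1  277.39] shift mm [ -16.06 -329.8  -213.27] rot deg [  0.26   0.14 -27.71] F [ 0.24 -0.56 -0.48] w 0.879485103685272 [ 0.32 -0.19 -0.49  1.94 -0.31  0.96 -1.06]
```

Request:
move_arm(increments="-6 -35 0 0 0 -3.4 0;-6 -38 0 0 0 -3.4 0;-6 -38 0 0 0 -3.4 0;-6 -38 0 0 0 -3.4 0;-6 -38 0 0 0 -3.4 0;-6 -38 -3 0 0 -3.4 0;-6 -38 -4 0 0 -3.4 0;-6 -38 -5 0 0 -3.4 0")

```text
time: 16.83
position: [0.5, -0.1348, 0.2654]
tool_rot: [-3.038, -0.152, -0.705]
ft_force: [1.1, -0.2, -0.4]
grip_width: 0.999
grip_force: 0.0
```

Request:
move_arm(increments="0 -28 -17 0 0 -0.5 0;0 0 -17 0 0 0 0;0 0 -17 0 0 0 0;0 0 -17 0 0 0 0;0 0 -17 0 0 0 0;0 0 -17 0 0 0 0;0 0 -17 0 0 0 0;0 0 -14 0 0 0 0")

```text
time: 17.5
position: [0.5, -0.161, 0.1308]
tool_rot: [-3.04, -0.142, -0.702]
ft_force: [-0.9, -0.1, -0.1]
grip_width: 1.004
grip_force: 0.0
```

```bash
python3 -c "
from pl import *
to(G+n2*.06,RP);to(G-n2*.016,RP)"
```

```text
t 17.5 pos [ 500.01 -161.01  130.77] shift mm [-0.42 -9.54  1.66] rot deg [ 0.14  0.03 -0.42] F [-0.93 -0.12 -0.07] w 1.004319238783672 [ 0.43 -0.14 -0.02  2.22 -0.34  0.68 -0.84]
t 17.5 pos [ 500.01 -161.01  130.77] shift mm [ 32.78  -6.69 -66.65] rot deg [ 0.14  0.03 -0.42] F [-0.93 -0.12 -0.07] w 1.004319238783672 [ 0.43 -0.14 -0.02  2.22 -0.34  0.68 -0.84]
```

Request:
move_arm(increments="0 -9.5 0 0 0 -0.4 0;5 0.5 -10 0 0 0 0;5 0.5 -10 0 0 0 0;5 0.5 -10 0 0 0 0;5 0.5 -10 0 0 0 0;5 0.5 -10 0 0 0 0;5 0.5 -10 0 0 0 0;2.5 0 -6 0 0 0 0")

```text
time: 18.17
position: [0.5337, -0.1685, 0.066]
tool_rot: [-3.042, -0.131, -0.705]
ft_force: [0.4, 1.0, 0.1]
grip_width: 1.003
grip_force: 0.0
```

Request:
move_arm(increments="0 0 0 0 0 0 100;0 0 0 0 0 0 150;0 0 0 0 0 0 255;0 0 0 0 0 0 255;0 0 0 0 0 0 255;0 0 0 0 0 0 255;0 0 0 0 0 0 255;0 0 0 0 0 0 255", grip_force=30)

```text
time: 18.83
position: [0.5329, -0.168, 0.066]
tool_rot: [-3.042, -0.132, -0.705]
ft_force: [-1.1, 0.2, 2.6]
grip_width: 0.511
grip_force: 29.9
```

```bash
python3 -c "
from pl import *
to(G-n2*.016,RP)"
```

```text
t 18.8333 pos [ 532.93 -168.     66.02] shift mm [-0.14  0.3  -1.9 ] rot deg [ 0.19  0.09 -0.01] F [-1.14  0.21  2.64] w 0.51096517554197 [ 0.41  0.02 -0.02  2.22 -0.41  0.52 -0.78]
```

Request:
move_arm(increments="-1.5 0 4 0 0 0 255;-4 -0.5 9 0 0 0 255;-4 -0.5 9 0 0 0 255;-4 -0.5 9 0 0 0 255;-4 -0.5 9 0 0 0 255;-4 0 9 0 0 0 255;-4 0 9 0 0 0 255;0 0 0 0 0 0 255")

```text
time: 19.5
position: [0.508, -0.1707, 0.1265]
tool_rot: [-3.043, -0.131, -0.71]
ft_force: [1.1, 0.0, -1.7]
grip_width: 0.517
grip_force: 29.9
```

```bash
cat >> pl.py <<'E'
def RN(deg):
    b=np.radians(deg);yy=np.array([np.sin(b),-np.cos(b),0]);zz=np.array([0,0,-1.]);return np.stack([np.cross(yy,zz),yy,zz],1)
E
python3 -c "
from pl import *
to([.4765,-.0075,.10],RN(11.6))"
```

```text
t 19.5 pos [ 507.99 -170.73  126.53] shift mm [-31.49 163.23 -26.53] rot deg [-3.47 26.04  6.54] F [ 1.07  0.01 -1.7 ] w 0.5165410228905384 [ 0.43 -0.12 -0.01  2.21 -0.35  0.67 -0.83]
```

Request:
move_arm(increments="-4 20 2 -0.4 3.25 0.8 255;-4 21 2 -0.4 3.25 0.8 255;-4 21 0 -0.4 3.25 0.8 255;-4 21 0 -0.4 3.25 0.8 255;-4 21 0 -0.4 3.25 0.8 255;-4 20 -3 -0.4 3.25 0.8 255;-4 20 -4 -0.4 3.25 0.8 255;-4 20 -4 -0.5 3.25 0.8 255")

```text
time: 20.17
position: [0.4755, -0.005, 0.1171]
tool_rot: [-3.123, -0.312, 0.007]
ft_force: [0.2, 0.6, -0.9]
grip_width: 0.514
grip_force: 29.9
```

Request:
move_arm(increments="0 0 -7 0 0 0 255;0 0 -7 0 0 0 255;0 0 -7 0 0 0 255;0 0 -7 0 0 0 255;0 0 -7 0 0 0 255;0 0 -7 0 0 0 255;0 0 0 0 0 0 255;0 0 0 0 0 0 255")

```text
time: 20.83
position: [0.4749, -0.0063, 0.0743]
tool_rot: [-3.122, -0.31, 0.006]
ft_force: [0.3, -0.3, -1.6]
grip_width: 0.52
grip_force: 29.9
```

```bash
python3 - <<'E'
from pl import *
to([.4765,-.0075,.04],RN(11.6))
p=ctrl.get_image("top");q=ctrl.get_image("side")
a=np.concatenate([p["frame"][170:300,240:400],q["frame"][190:320,170:330]],1)
cv2.imwrite("pics/a3.png",cv2.resize(a[...,::-1],None,fx=2.5,fy=2.5,interpolation=cv2.INTER_CUBIC))
np.savez("top1.npz",pts=cloud(p),rgb=p["frame"],d=p["depth"]);np.savez("side1.npz",pts=cloud(q),rgb=q["frame"],d=q["depth"])
for n,i in(("top",p),("side",q)):
    X=cloud(i).reshape(-1,3);C=i["frame"].reshape(-1,3).astype(int);r,g,b=C.T
    m=(g>r+20)&(g>b+5)&(np.linalg.norm(X[:,:2]-[.4765,-.0075],axis=1)<.09)&(X[:,2]>.03)&(X[:,2]<.1)&(i["depth"].ravel()>0)
    a=np.radians(11.6);u=np.array([np.cos(a),np.sin(a)]);v=np.array([-u[1],u[0]])
    Q=X[m];print(n,m.sum(),Q[:,2].mean() if m.sum() else 0,np.percentile((Q[:,:2]-[.4765,-.0075])@u,[0,2,50,98,100])*1e3,np.percentile((Q[:,:2]-[.4765,-.0075])@v,[0,2,50,98,100])*1e3)
E
```

```text
t 20.8333 pos [474.94  -6.3   74.31] shift mm [  1.56  -1.2  -34.31] rot deg [-0.21 -0.23  0.24] F [ 0.31 -0.25 -1.59] w 0.5202852057745793 [ 0.25  0.1  -0.3   2.03  0.03  1.02 -1.44]Traceback (most recent call last):
  File "<stdin>", line 11, in <module>
    return _quantile_unchecked(
        a, q, axis, out, overwrite_input, method, keepdims, weights)
    return _ureduce(a,
                    func=_quantile_ureduce_func,
    ...<5 lines>...
                    overwrite_input=overwrite_input,
                    method=method)
    r = func(a, **kwargs)
    result = _quantile(arr,
                       quantiles=q,
    ...<2 lines>...
                       out=out,
                       weights=wgt)
    slices_having_nans = np.isnan(arr[-1, ...])
                                  ~~~^^^^^^^^^
IndexError: index -1 is out of bounds for axis 0 with size 0
```

View pics/a3.png

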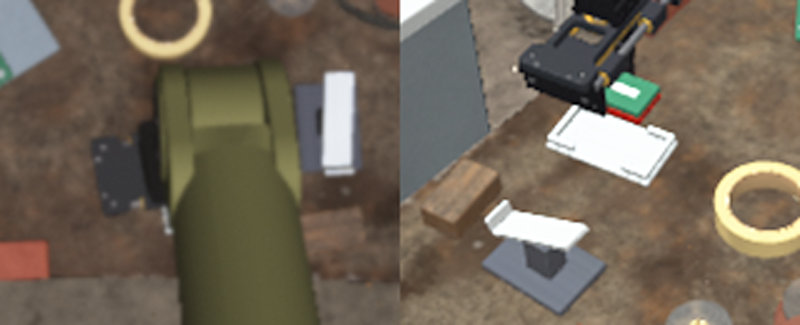

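```bash
cat > m2.py <<'E'
from pl import *
a=np.radians(11.6);u=np.array([np.cos(a),np.sin(a)]);v=np.array([-u[1],u[0]]);O=np.array([.4765,-.0075])
D=np.load("side1.npz");X=D["pts"].reshape(-1,3);C=D["rgb"].reshape(-1,3).astype(int);r,g,b=C.T
q=np.stack([(X[:,:2]-O)@u,(X[:,:2]-O)@v],1)*1e3
nr=(D["d"].ravel()>0)&(np.abs(q[:,0])<85)&(np.abs(q[:,1])<50)&(X[:,2]>.055)&(X[:,2]<.11)
for nm,m in(("green",(g>r+20)&(g>b+5)),("red",(r>g+50)&(r>b+50))):
    m=m&nr;print(nm,m.sum(),X[m,2].mean()*1e3,np.percentile(q[m],[0,3,50,97,100],0))
for f in("top0","side0"):
    D=np.load(f+".npz");X=D["pts"].reshape(-1,3);C=D["rgb"].reshape(-1,3).astype(int)
    q=np.stack([(X[:,:2]-O)@u,(X[:,:2]-O)@v],1)*1e3
    m=(C.min(1)>120)&(np.abs(q[:,0])<75)&(np.abs(q[:,1])<45)
    for lo,hi in((-.005,.012),(.012,.022)):
        k=m&(X[:,2]>lo)&(X[:,2]<hi);print(f,lo,k.sum(),np.percentile(q[k],[0,2,50,98,100],0))
    k=m&(X[:,2]>.012)&(X[:,2]<.022)
    print(cv2.minAreaRect(((X[k,:2])*1e3).astype(np.float32)))
E
python3 m2.py
```

```text
green 217 88.39182797989722 [[  0.74 -24.24]
 [  3.45 -21.49]
 [ 27.5   -3.48]
 [ 44.66  22.44]
 [ 45.48  28.06]]
red 51 77.2107852599548 [[ 10.42 -24.33]
 [ 11.67 -23.86]
 [ 36.59 -20.37]
 [ 45.33  17.33]
 [ 45.49  22.35]]
top0 -0.005 928 [[-61.87 -36.41]
 [-59.72 -35.24]
 [ -0.33  -1.13]
 [ 54.76  32.63]
 [ 64.09  33.84]]
top0 0.012 175 [[-57.06 -31.28]
 [-56.59 -30.97]
 [  1.63  -0.28]
 [ 60.01  30.81]
 [ 60.71  31.27]]
((478.2840576171875, -7.097492218017578), (117.75865173339844, 62.536617279052734), 11.54920768737793)
side0 -0.005 843 [[-72.28 -37.92]
 [-57.13 -35.74]
 [ -0.44  -3.42]
 [ 57.93  32.37]
 [ 60.23  44.74]]
side0 0.012 190 [[-61.34 -35.13]
 [-60.92 -34.43]
 [-30.05  -5.36]
 [ 57.31  29.43]
 [ 58.25  30.31]]
((475.4433288574219, -10.169303894042969), (119.53397369384766, 65.24620056152344), 11.465378761291504)
```

Request:
move_arm(increments="3 -1 -8 0 -0.2 0.1 255;0 0 -8 0 0 0 255;0 0 -8 0 0 0 255;0 0 -8 0 0 0 255;0 0 -8 0 0 0 255;0 0 -8 0 0 0 255;0 0 -1 0 0 0 255;0 0 0 0 0 0 255")

```text
time: 21.6
position: [0.4777, -0.0069, 0.0248]
tool_rot: [-3.122, -0.314, 0.002]
ft_force: [-0.2, 0.7, -0.4]
grip_width: 0.511
grip_force: 29.9
```

```bash
python3 - <<'E'
from pl import *
q=ctrl.get_image("side");np.savez("side1.npz",pts=cloud(q),rgb=q["frame"],d=q["depth"])
cv2.imwrite("pics/a4.png",cv2.resize(q["frame"][205:285,210:300,::-1],None,fx=7,fy=7,interpolation=cv2.INTER_CUBIC))
to([.4765,-.0075,.04],RN(11.6))
E
sed -i 's/>.055/>.022/' m2.py; python3 m2.py|head -10
```

```text
t 21.65 pos [478.28  -6.87  25.46] shift mm [-1.78 -0.63 14.54] rot deg [-0.21 -0.02  0.1 ] F [ 0.04 -0.13 -1.32] w 0.5149625184169988 [ 0.24  0.17 -0.3   2.07  0.06  0.91 -1.46]
green 206 39.17091718711717 [[  0.87 -40.91]
 [  6.85 -23.01]
 [ 30.1   -6.4 ]
 [ 47.4   20.75]
 [ 48.61  22.3 ]]
red 46 27.68040296785948 [[ 11.89 -25.96]
 [ 12.52 -24.01]
 [ 36.84 -20.87]
 [ 47.78  13.45]
 [ 47.91  17.33]]
```

View pics/a4.png

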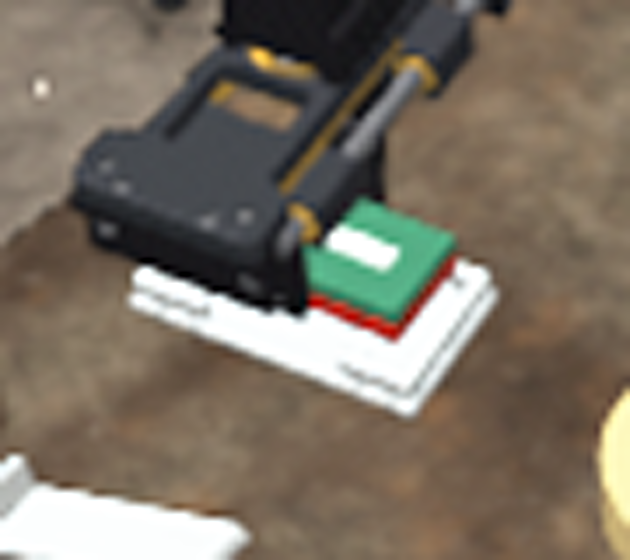

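The plate is level, green face up (around (385,255)), and lined up over the nest. Lowering it.

Request:
move_arm(increments="0 0 -2.5 0 0 0 255;0 -0.5 -2.5 0 0 0 255;0 0 -2.5 0 0 0 255;0 0 -2.5 0 0 0 255;0 0 -2.5 0 0 0 255;0 0 -1.5 0 0 0 255;0 0 0 0 0 0 255;0 0 0 0 0 0 255")

```text
time: 22.32
position: [0.4783, -0.0074, 0.0116]
tool_rot: [-3.122, -0.314, -0.001]
ft_force: [0.0, 0.2, -1.6]
grip_width: 0.518
grip_force: 29.9
```

```bash
python3 - <<'E'
from pl import *
q=ctrl.get_image("side");np.savez("side1.npz",pts=cloud(q),rgb=q["frame"],d=q["depth"])
to([.4765,-.0075,.011],RN(11.6))
E
sed -i 's/>.022)/>.017)/' m2.py; python3 m2.py|head -10
```

```text
t 22.3667 pos [478.44  -7.42  11.75] shift mm [-1.94 -0.08 -0.75] rot deg [-0.21  0.02  0.11] F [ 0.04  0.28 -1.24] w 0.5136814210873561 [ 0.24  0.2  -0.29  2.08  0.07  0.88 -1.47]
green 201 26.084534566041157 [[  5.05 -37.78]
 [  8.67 -24.12]
 [ 31.05  -6.8 ]
 [ 47.53  19.54]
 [ 49.01  25.56]]
red 10 18.82426276428123 [[ 12.18 -25.03]
 [ 13.97 -25.03]
 [ 27.64 -23.46]
 [ 45.32 -21.86]
 [ 46.16 -21.56]]
```

Request:
move_arm(increments="0 0 -1.5 0 0 0 255;0 0 -1 0 0 0 255;0 0 0 0 0 0 255;0 0 0 0 0 0 180;0 0 0 0 0 0 90;0 0 0 0 0 0 60;0 0 0 0 0 0 40;0 0 0 0 0 0 40")

```text
time: 23.03
position: [0.4786, -0.0074, 0.0094]
tool_rot: [-3.122, -0.314, -0.002]
ft_force: [0.6, -0.8, -0.2]
grip_width: 0.731
grip_force: 0.0
```

Request:
move_arm(increments="0 0 5 0 0 0 30;0 0 10 0 0 0 20;0 0 20 0 0 0 20;0 0 25 0 0 0 20;0 0 25 0 0 0 20;0 -20 25 0 0 0 20;0 -30 20 0 0 0 20;0 -30 10 0 0 0 20")

```text
time: 23.7
position: [0.4803, -0.0877, 0.1536]
tool_rot: [-3.124, -0.319, -0.01]
ft_force: [1.3, 0.2, -0.3]
grip_width: 0.918
grip_force: 0.0
```

Request:
move_arm(increments="0 -36 0 0 0 0 20;0 -36 0 0 0 0 20;0 -36 0 0 0 0 20;0 -36 0 0 0 0 20;0 -36 0 0 0 0 20;0 -36 0 0 0 0 20;0 -36 0 0 0 0 20;0 -20 0 0 0 0 20")

```text
time: 24.37
position: [0.4771, -0.3646, 0.1504]
tool_rot: [-3.126, -0.308, -0.002]
ft_force: [-0.3, -0.2, -0.7]
grip_width: 0.926
grip_force: 0.0
```

```bash
python3 - <<'E'
from pl import *
s=ctrl.get_state();print(s["time"],s["position"],s["ft_force"])
p=ctrl.get_image("top");q=ctrl.get_image("side")
a=np.concatenate([p["frame"][150:280,100:360],q["frame"][120:290,200:400][:130]],1)
cv2.imwrite("pics/a5.png",cv2.resize(a[...,::-1],None,fx=1.7,fy=1.7,interpolation=cv2.INTER_CUBIC))
F=np.stack([x,y,z],1);O=np.array([.4765,-.0075]);a=np.radians(11.5);U=np.array([[np.cos(a),np.sin(a)],[-np.sin(a),np.cos(a)]])
for n,i in(("top",p),("side",q)):
    X=cloud(i).reshape(-1,3);C=i["frame"].reshape(-1,3).astype(int);r,g,b=C.T
    Q=(X-HUB)@F*1e3
    m=(C.max(1)<50)&(Q[:,2]>15)&(Q[:,2]<76)&(np.hypot(Q[:,0],Q[:,1])<85)&(i["depth"].ravel()>0)
    print(n,"handle",m.sum(),Q[m].mean(0))
    w=(X[:,:2]-O)@U.T*1e3
    k=(g>r+20)&(g>b+5)&(abs(w[:,0])<70)&(abs(w[:,1])<45)
    A=np.c_[X[k,:2]-O,np.ones(k.sum())];pl=np.linalg.lstsq(A,X[k,2],rcond=None)[0]
    print(k.sum(),"plate",np.percentile(w[k],[1,99],0),"z",pl[2],"slope",pl[:2],cv2.minAreaRect(w[k].astype(np.float32)))
E
```

```text
24.3667 [ 0.48 -0.36  0.15] [-0.3  -0.25 -0.67]
top handle 53 [  9.93 -53.2   71.7 ]
480 plate [[-47.82 -21.03]
 [ 49.13  22.59]] z 0.02368367084505342 slope [0.01 0.02] ((1.0668601989746094, -0.17441368103027344), (46.010009765625, 99.04180145263672), 88.76295471191406)
side handle 141 [  5.68 -60.32  46.68]
438 plate [[-49.72 -24.34]
 [ 47.61  22.55]] z 0.023206346958920265 slope [-0.01  0.01] ((-1.4954643249511719, 1.8934593200683594), (54.08651351928711, 101.82247161865234), 88.42578125)
```

View pics/a5.png

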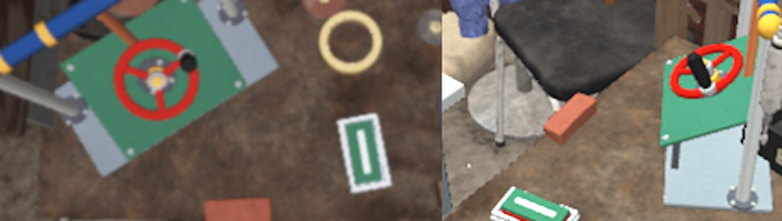

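The plate sits centred and flat in the nest at (362,153) with the green face up, and the handle is about 82° back from the stop at (188,62). The arm is clear, so I'm handing the job in.

```bash
python3 -c "
from bench import ctrl
print(ctrl.close_job())"
```

```text
the job is handed in; nothing more can be done
None
```

The job is handed in, but no verdict came back: I cranked the valve to its stop, backed it off about 82° and let go, and the status plate lies flat in the nest, green face up, with the tape roll, wood block and polishing bar never touched.

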